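# Clear and hold the tilting bin for brushing out

### The job

I want to brush out the tilting steel bin. Take the tamping dowel that stands in it and, with the bin still level, lower it gently foot first into the narrow green glass bottle until the foot rests on the bottom, and let go of it; then lift the bin by its rear handle until its pointer lines up with the index clip on the quadrant, and finish there still holding the bin steady at that angle for me. Leave the dowel standing in the upright bottle, do not shift the index clip, and leave the other things on the bench where they are.

Things in the scene. Friction and masses are not known exactly. Their poses are not given: they have to be found in the camera images.
- stand: Fixed dark steel trestle, 300 mm long (x) by 260 mm wide (y), that carries the tilting bin. Origin on the bench under its middle; its x axis points to the bin's pouring front (away from the robot), y to the left, z up. The rims of the level bin are 150 mm above the bench, the top of the quadrant's clip up to 293 mm.
- pivot (a point): Midway between the bin's two side pivots, on the axis, which runs along the stand's y; at (30, 0, 140) mm in the stand's frame. The grey sheet steel bin is open on top, 257 mm long over the lip, 190 mm wide, 74 mm deep; when level its inside floor is 75 mm above the bench, from x = -107 to +87 mm in the stand's frame.
- bin (a joint): Tilt of the bin about the pivot, rad: 0 = level, resting on the bar below its rear; grows as the rear handle rises and the pouring lip dips, up to a stop at 1.15. The bin (0.65 to 1 kg) is tail heavy and falls back to 0 when let go; holding it takes about 2 to 5 N upward at the handle.
- handle (a point): Middle of the round steel handle bar at the rear of the bin, 12 mm in diameter, 116 mm long along y, free on all sides between its two end arms; 40 mm behind the bin's rear wall and 10 mm above its rim. It lies 180 mm behind and 20 mm above the pivot when the bin is level and swings about the pivot with the bin. The bar can turn between gripping fingers.
- pointer_tip (a point): Tip of the bin's flat steel pointer, an arm on the bin's right (-y) trunnion, outside the quadrant: 125 mm from the pivot axis and 139 mm to the right of the bin's middle plane, upright when the bin is level, leaning forward as it tilts.
- index (a joint): Angle at which the index clip is set on the quadrant, rad, forward from upright, on the same scale as bin. The clip is clamped and does not stop the pointer.
- index_mark (a point): Scribed line of the index clip, a small brass saddle (12 mm along the arc, 24 mm tall, with a dark thumbscrew on top) that straddles the rim of the aluminium quadrant plate on the stand's right side. It lies 125 mm from the pivot axis, so that pointer_tip coincides with it when the bin's tilt equals the clip's angle.
- dowel: Wooden tamping dowel standing upright on the floor of the bin: 135 mm tall, round, brass foot 18 mm in diameter and 20 mm tall, shaft 13 mm, turned oak knob at the top 31 mm in diameter from 104 to 135 mm. About 70 g, loose, easily knocked over. Origin at the centre of the foot's underside, z along it towards the knob.
- foot (a point): Centre of the underside of the dowel's foot.
- knob (a point): Centre of the dowel's knob, 119 mm above the foot's underside.
- bottle: Straight narrow green glass weighing bottle without lid, chipped at the rim, standing loose on the bench: 34 mm outside, 24 mm inside diameter, 70 mm tall, floor 6 mm thick, 110 g. Origin at the centre of its underside, z up.
- mouth (a point): Centre of the bottle's mouth, 70 mm above its underside.
- ring_a: Rusted steel core ring, 54 mm in diameter, 50 mm tall, open at both ends; leave alone. Origin at the centre of the underside.
- ring_b: A second such ring; leave alone.
- tin: Round aluminium moisture tin, 56 mm in diameter, 34 mm tall; leave alone. Origin at the centre of the underside.
- brush: Bench brush, 200 mm long, lying flat; leave alone.
- spatula: Spatula, 200 mm long, lying flat; leave alone.
- washbottle: White plastic bottle, 60 mm in diameter, 160 mm tall; leave alone. Origin at the centre of the underside.
- dish: White porcelain dish, 100 mm across, 22 mm tall; leave alone. Origin at the centre of the underside.
Not all that is in view belongs to the job. There is more than one size of the dowel; the one meant has the size given above. Several things have the shape of the bottle; the one meant has the colours described above.

How it is judged:
By the outcome, as a careful person would: the job done as asked, in the order asked, and still so for the second after the job is handed in, while the arm keeps its last pose, push and grip.
It also fails if it takes over 54 s, if anything falls off the work surface, if the arm or the gripper's body presses on something with over 40 N, if the wrist force passes 120 N, or if a joint passes its speed limit or range.

### The arm

A 7-joint arm with a two-finger parallel gripper is mounted at the origin on the work surface. World frame = base frame: x ahead of the robot, y to its left, z up, the work surface at z = 0. Lengths are in m, angles in rad, forces in N, time in s.
With the tool pointing down it reaches from about 0.4 to 0.925 m from the base axis. Payload 4.1 kg.
Tool frame: the origin (TCP) lies between the finger pads, 19 mm behind the fingertips; this is the grasp point; z points along the fingers, y is the line along which they close (so a half turn about z gives the same grasp; the last joint's range is limited). The gripper opens to 85 mm and grips with 20 to 120 N. Pads are 22 mm wide; open, the fingers measure 114 mm over their backs; the gripper's body (76 mm by 85 mm) begins 54 mm behind the grasp point. The pads swing forward as they close: fully open they stand 13 mm farther back than shut.
Start: joints at [1.149, 0.398, 0.045, 1.537, -0.019, 1.207, -0.051], TCP at [0.206, -0.616, 0.25] pointing down, gripper open.
Joint ranges: [-2.82, 2.82], [-0.49, 2.23], [-1.37, 1.46], [0, 2.46], [-1.36, 4.5], [0.23, 2], [-2.94, 2.94]. Speed limits (rad/s): [2.57, 2.57, 3.14, 3.14, 3.14, 3.14, 3.14].

### API

Orientations are given as a rotation vector (axis times angle).
In Python, from workcell import ctrl gives the robot as it stands. The module is installed in compiled form; this text tells all that it offers. Calls block until the motion is done:
- ctrl.movep(position, orientation): joint-space move of the TCP to a pose.
- ctrl.servo_line(position, frame=None, velocity=0.15, threshold=None): straight line of the TCP; frame=None keeps the orientation; velocity is the mean speed in m/s. With threshold (N) it stops when the force on the tool has changed by that much, and returns True; else False.
- ctrl.move_j(angles): joint-space move.
- ctrl.command_gripper(opening, newtons=None): opening from 0.0 (shut) to 1.0 (fully open); newtons is the grip in N (None keeps the last); returns when the fingers have stopped.
- ctrl.dwell(seconds).
- ctrl.solve_ik(position, orientation): joint angles nearest the present ones, or None.
- ctrl.observe(): the state.
- ctrl.read_camera(name): name is "scene" or "top"; returns the picture (420x560x3 uint8, red, green, blue); there is no depth.
- ctrl.get_calibration(name): a dict with "fovy" (degrees; the focal length in pixels is half the picture's height over the tangent of half this angle, whatever the lens; pixels are square), "cx", "cy" (the principal point, pixels), "dist_coeffs" ([k1, k2, p1, p2, k3] as OpenCV has them; the pictures are not rectified), "R" (3x3) and "t" (3): a world point X has camera coordinates R X + t. Camera axes: x right, y down, z forward; pixel columns grow to the right and rows downward; lengths in m; the calibration is good to about 2 mm. A picture is of the moment at which its call begins. get_calibration takes no time and is no camera call.
A pose or a line that the arm cannot do raises ctrl.IKError and nothing moves.
- ctrl.sign_off(): hands the job in, once; it reports no verdict.
The state is a dict: "time": time; "qpos": joint angles; "dq": joint speeds; "joint_torque": joint torques, N m; "eef_pos": TCP position; "tool_rot": TCP orientation; "ft_force": force on the tool from outside, world axes, zero at the start; "torque": the same for the moment, N m; "finger_gap": opening from 0.0 (shut) to 1.0 (fully open).
Only numpy, scipy, OpenCV 4.12 (cv2) and the standard library are available. Lean on these libraries where they do the work, as an engineer would, in place of code of your own. Each camera call takes 0.05 s, during which the arm holds its last target. There are 200 camera calls.

## Working session

There is one attempt and no reset: what is moved stays moved. The work goes in short steps, each a Python script; the robot and the scene stay as the last script left them, time stands still between calls to the robot, and variables do not carry over. Pictures are saved under pics/ and viewed, on a budget of 10 in all, crops included, one or two more only if the job needs it, and the job is handed in when it is done.

```bash
mkdir -p pics; cat > h.py <<'E'
import numpy as np, cv2
from workcell import ctrl
def cal(n):
    c=ctrl.get_calibration(n); f=210/np.tan(np.radians(c["fovy"])/2)
    K=np.array([[f,0,c["cx"]],[0,f,c["cy"]],[0,0,1]]); return K,np.array(c["dist_coeffs"],float),np.array(c["R"]),np.array(c["t"])
def ray(n,uv):
    K,d,R,t=cal(n); p=cv2.undistortPoints(np.array([[uv]],float),K,d)[0,0]
    return -R.T@t, R.T@np.array([p[0],p[1],1.])
def onz(n,uv,z):
    o,v=ray(n,uv); return o+v*(z-o[2])/v[2]
def tri(uv1,uv2):
    a,u=ray("scene",uv1); b,v=ray("top",uv2)
    s=np.linalg.lstsq(np.c_[u,-v],b-a,rcond=None)[0]; p,q=a+u*s[0],b+v*s[1]
    return (p+q)/2,np.linalg.norm(p-q)
def proj(n,X):
    K,d,R,t=cal(n); return cv2.projectPoints(np.array(X,float).reshape(-1,1,3),cv2.Rodrigues(R)[0],t,K,d)[0][:,0]
def save(n,img,s=1,crop=None):
    if crop: x0,y0,x1,y1=crop; img=img[y0:y1,x0:x1]
    cv2.imwrite("pics/"+n,cv2.resize(img[:,:,::-1],None,fx=s,fy=s,interpolation=cv2.INTER_CUBIC))
E
python3 - <<'E'
from h import *
for n in("scene","top"):
    im=ctrl.read_camera(n); np.save(n+"0.npy",im); save(n+"0.png",im,1.42); K,d,R,t=cal(n); print(n,K[0,0],d,-R.T@t,R)
print(ctrl.observe())
E
```

```text
scene 475.94417792578304 [0.05865497 0.         0.         0.         0.        ] [1.18570271 0.71731911 0.89918024] [[-0.74227532  0.66970132 -0.02296715]
 [ 0.41914281  0.43727679 -0.79568104]
 [-0.52282565 -0.60024091 -0.60528026]]
top 446.0917850154286 [-0.0697597  0.         0.         0.         0.       ] [ 0.48342886 -0.03472521  1.49538008] [[-0.02674492 -0.99948741 -0.01759637]
 [-0.99796418  0.02771541 -0.05743993]
 [ 0.05789818  0.01602432 -0.99819388]]
{'time': 0.1, 'qpos': array([ 1.14897453,  0.3991157 ,  0.0450335 ,  1.53774803, -0.01873325,
        1.20690757, -0.0507086 ]), 'dq': array([-0.00116085, -0.00286094, -0.00037696, -0.00333716, -0.00099343,
        0.00217389,  0.00041087]), 'joint_torque': array([ 4.48352803e-03, -4.76262581e+01,  1.37011115e+00, -2.54949313e+01,
        1.18552145e-02,  4.99141635e-03,  2.78354662e-06]), 'eef_pos': array([ 0.20607505, -0.61590241,  0.24907142]), 'tool_rot': array([-3.09903773e+00, -5.04758312e-01,  5.81521791e-04]), 'ft_force': array([ 0.94593509,  0.71532071, -0.18252877]), 'torque': array([-0.05974484, -0.00614615,  0.02122212]), 'finger_gap': 1.0015126551076858}
```

View pics/scene0.png

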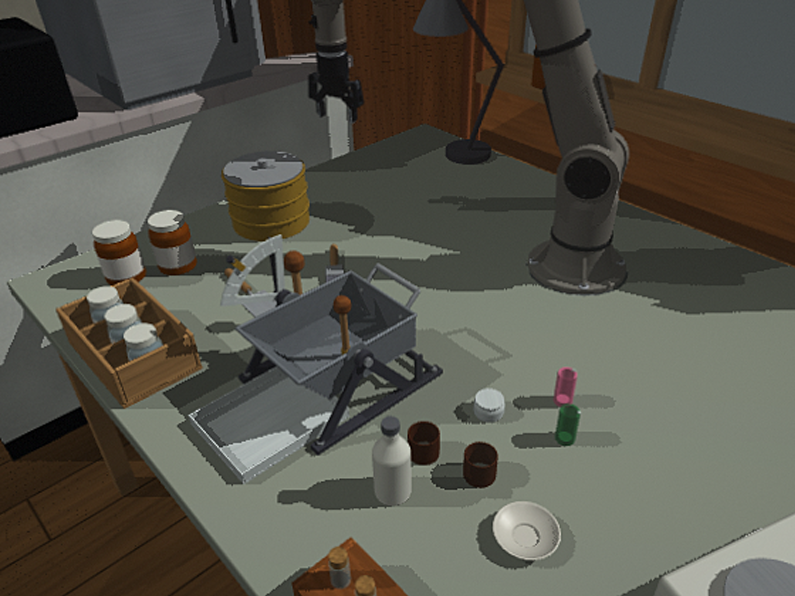

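View pics/top0.png

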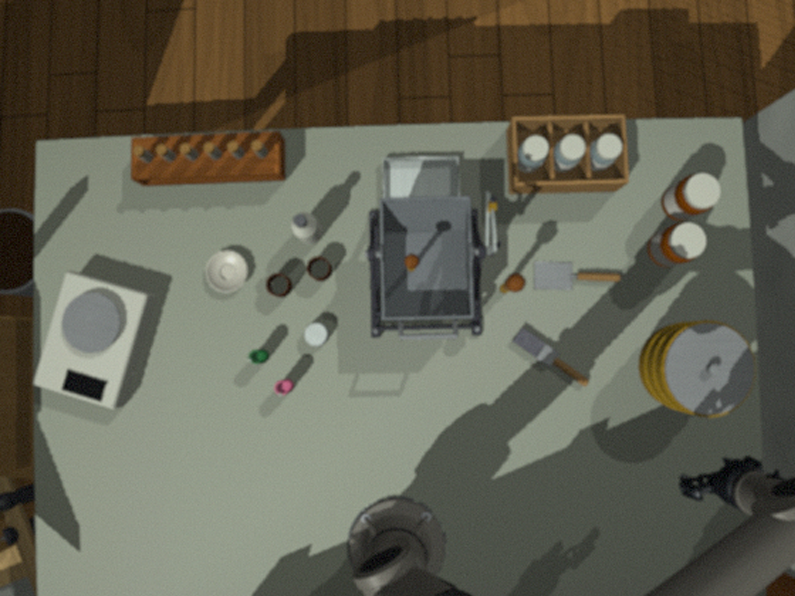

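The scene picture shows two knobbed dowels, one in the bin (native px 241,213) and one on the bench beyond the quadrant (206,183). It shows two bottles of the right shape, green (400,299) and pink (398,271). I choose the dowel in the bin and the green bottle. I'll check them and the clip in one crop montage and take the colour-mask measurements.

```bash
python3 - <<'E'
from h import *
s=np.load("scene0.npy"); t=np.load("top0.npy")
def c(im,x0,y0,w,h,k): return cv2.resize(im[y0:y0+h,x0:x0+w],(w*k,h*k),interpolation=cv2.INTER_CUBIC)
a=np.hstack([c(s,150,155,80,60,5),c(t,310,125,80,60,5)])
b=np.hstack([c(s,215,180,150//2,60,5)[:, :375],c(t,255,130,85,60,5)])
b=np.pad(b,((0,0),(0,800-b.shape[1]),(0,0)))
save("crop1.png",np.vstack([a,b]))
def blobs(n,im,lo,hi,box,amin=8):
    m=cv2.inRange(cv2.cvtColor(im,cv2.COLOR_RGB2HSV),lo,hi); x0,y0,x1,y1=box
    k=np.zeros_like(m);k[y0:y1,x0:x1]=m[y0:y1,x0:x1]
    N,_,st,ce=cv2.connectedComponentsWithStats(k)
    for i in range(1,N):
        if st[i,4]>=amin: print(n,st[i],ce[i].round(1))
blobs("knob s",s,(3,110,60),(20,255,255),(190,160,260,250)); blobs("knob t",t,(3,110,60),(20,255,255),(270,160,380,220))
blobs("green s",s,(55,120,30),(85,255,255),(370,260,430,330)); blobs("green t",t,(55,120,20),(85,255,255),(160,230,210,270))
E
```

```text
knob s [233 172   5  15  46] [234.2 178.4]
knob s [201 177  14  13 115] [207.9 182.2]
knob s [206 192   7  15  69] [208.7 199. ]
knob s [236 208  11  12  94] [241.4 212.8]
knob s [239 221   7  28  93] [242.4 234.1]
knob t [285 180  10  11  77] [289.4 184.1]
knob t [354 193  15  12 133] [361.5 199.1]
green s [395 287   4   6   9] [395.9 290.1]
green s [393 304  11   9  58] [397.9 307.1]
green t [178 247  11   8  63] [183.  250.4]
```

View pics/crop1.png

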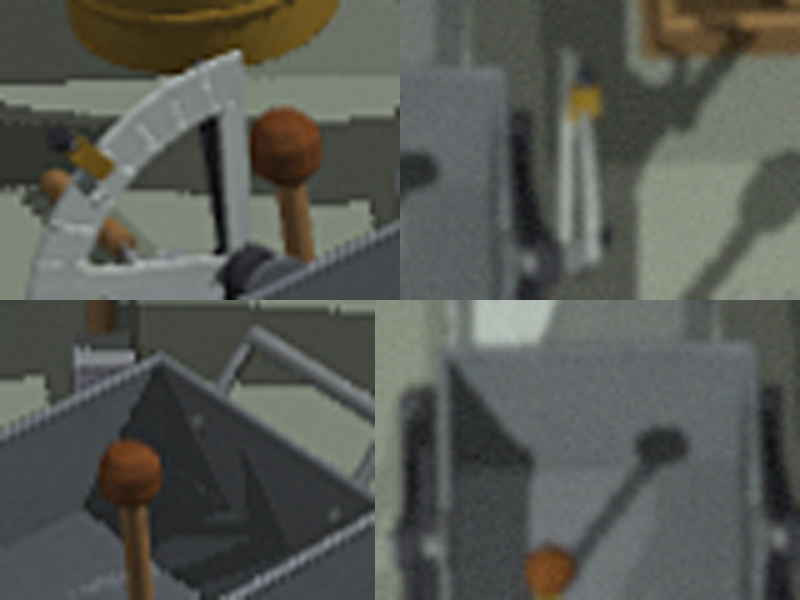

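The crops confirm the upright dowel in the bin (scene 241,213). The brass clip is at about scene (168,187) and top (347,145), well forward of upright. Next I'll compute the positions and take a close look at the bottle.

```bash
python3 - <<'E'
from h import *
s=np.load("scene0.npy"); t=np.load("top0.npy")
P=lambda *a:[np.round(x,4) for x in a]
print("knob",P(*tri((241.4+.0,212.9),(289.4,184.4))), "decoy",P(*tri((207.9,182.4),(361.5,199.1))))
top=dict(FL=(269.4,139.6),FR=(330.4,139.6),RL=(269.7,224),RR=(332.4,223)); sc=dict(FL=(213.4,269),FR=(167.6,229),RL=(292,225),RR=(247.2,191.5))
for k in top: print(k,P(onz("top",top[k],.15),onz("scene",sc[k],.15),*tri(sc[k],top[k])))
for uv in((281.7,234.5),(323.2,234.5)): print("handle",P(onz("top",uv,.16)))
for uv in((266.4,179),(336,178)): print("hub",P(onz("top",uv,.14)))
print("clip",P(*tri((168.2,186.6),(347.2,145))))
for n,im,b in(("s",s,(145,170,185,205)),("t",t,(335,130,360,160))):
    m=cv2.inRange(cv2.cvtColor(im,cv2.COLOR_RGB2HSV),(15,140,70),(30,255,255)); x0,y0,x1,y1=b; k=np.zeros_like(m);k[y0:y1,x0:x1]=m[y0:y1,x0:x1]
    print("clip",n,cv2.countNonZero(k),[np.mean(v).round(2) for v in np.nonzero(k)][::-1])
print("bottle",P(onz("top",(182,250),.07),onz("scene",(400,299),.035)))
def c(im,x0,y0,w,h,k): return cv2.resize(im[y0:y0+h,x0:x0+w],(w*k,h*k),interpolation=cv2.INTER_CUBIC)
save("crop2.png",np.hstack([c(s,380,275,40,45,10),c(t,165,230,40,45,10)]))
E
```

```text
knob [array([ 0.6387, -0.0515,  0.1947]), np.float64(0.0018)] decoy [array([ 0.5921, -0.2666,  0.1612]), np.float64(0.0012)]
FL [array([0.7828, 0.0056, 0.15  ]), array([0.7825, 0.0213, 0.15  ]), array([0.7809, 0.0089, 0.1407]), np.float64(0.0098)]
FR [array([ 0.7773, -0.1806,  0.15  ]), array([ 0.781 , -0.1769,  0.15  ]), array([ 0.7786, -0.1813,  0.146 ]), np.float64(0.0009)]
RL [array([0.5249, 0.0113, 0.15  ]), array([0.5437, 0.0278, 0.15  ]), array([0.5265, 0.0111, 0.1309]), np.float64(0.0025)]
RR [array([ 0.5228, -0.1777,  0.15  ]), array([ 0.5311, -0.1677,  0.15  ]), array([ 0.523 , -0.1787,  0.1407]), np.float64(0.0001)]
handle [array([ 0.4923, -0.0241,  0.16  ])]
handle [array([ 0.4889, -0.1481,  0.16  ])]
hub [array([0.6632, 0.0182, 0.14  ])]
hub [array([ 0.6602, -0.1945,  0.14  ])]
clip [array([ 0.7395, -0.2171,  0.2397]), np.float64(0.0032)]
clip s 55 [np.float64(168.05), np.float64(190.76)]
clip t 23 [np.float64(347.0), np.float64(144.74)]
bottle [array([0.4515, 0.2977, 0.07  ]), array([0.4534, 0.3092, 0.035 ])]
```

View pics/crop2.png

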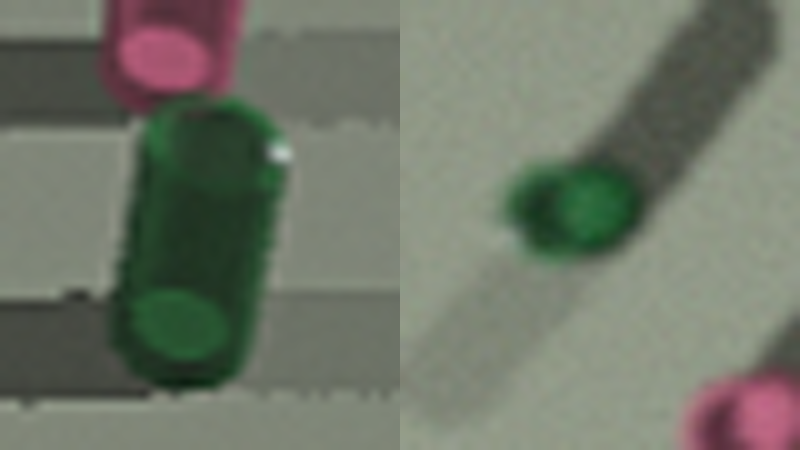

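The rim centre reads as scene (401.3,289.3) and top (180.4,250.4). The inner floor is at (397.6,307.1) and (184.3,250.3). I'll triangulate these, then grasp the knob with the pads closing along x.

```bash
cat >> h.py <<'E'
from scipy.spatial.transform import Rotation as Ro
YAW=-.017
def down(a=np.pi/2+YAW): return (Ro.from_euler("z",a)*Ro.from_euler("x",np.pi)).as_rotvec()
def st(): 
    o=ctrl.observe(); print(round(o["time"],2),o["eef_pos"].round(4),o["ft_force"].round(1),"gap",round(o["finger_gap"],3)); return o
E
python3 - <<'E'
from h import *
print("rim",tri((401.25,289.25),(180.35,250.4)),"floor",tri((397.55,307.05),(184.25,250.25)))
for z,a,b in((.07,(401.25,289.25),(180.35,250.4)),(.006,(397.55,307.05),(184.25,250.25))): print(onz("scene",a,z).round(4),onz("top",b,z).round(4))
t=np.load("top0.npy").mean(2)
for r in range(224,242): print(r,t[r,286:294].mean().round(),t[r,296:310].mean().round(),t[r,312:320].mean().round())
print("clip",tri((167.8,186.2),(347,144.7)))
for a in(np.pi/2,-np.pi/2):
  for p in((.639,-.0515,.195),(.453,.3,.13),(.485,-.085,.16),(.55,-.085,.28)): print(a,p,np.round(ctrl.solve_ik(p,down(a+YAW)),2))
E
```

```text
rim (array([0.44986192, 0.30526189, 0.06276893]), np.float64(0.0010938149325351854)) floor (array([0.44956346, 0.30554598, 0.00069459]), np.float64(0.0018571306190676186))
[0.4558 0.3092 0.07  ] [0.4504 0.3031 0.07  ]
[0.4546 0.3074 0.006 ] [0.4491 0.3051 0.006 ]
224 104.0 94.0 95.0
225 85.0 75.0 83.0
226 67.0 61.0 79.0
227 64.0 62.0 76.0
228 64.0 56.0 61.0
229 58.0 53.0 58.0
230 55.0 58.0 66.0
231 73.0 82.0 89.0
232 101.0 111.0 112.0
233 118.0 121.0 115.0
234 119.0 111.0 108.0
235 108.0 107.0 112.0
236 116.0 123.0 128.0
237 129.0 131.0 131.0
238 133.0 128.0 127.0
239 128.0 127.0 126.0
240 127.0 126.0 129.0
241 125.0 125.0 128.0
clip (array([ 0.74024139, -0.216525  ,  0.24152014]), np.float64(0.002559848903587461))
1.5707963267948966 (0.639, -0.0515, 0.195) [ 0.44  0.48 -0.59  1.61  0.29  1.14 -0.23]
1.5707963267948966 (0.453, 0.3, 0.13) [-0.01  0.44 -0.82  1.9   0.39  0.97 -1.02]
1.5707963267948966 (0.485, -0.085, 0.16) [ 0.55  0.24 -0.53  2.    0.15  0.94 -0.07]
1.5707963267948966 (0.55, -0.085, 0.28) [ 0.54  0.24 -0.55  1.71  0.13  1.23 -0.06]
-1.5707963267948966 (0.639, -0.0515, 0.195) [-0.75  0.8   1.26  1.64 -0.79  1.3  -2.51]
-1.5707963267948966 (0.453, 0.3, 0.13) [ 0.21  0.58 -1.15  1.9   0.61  1.07  1.93]
-1.5707963267948966 (0.485, -0.085, 0.16) [-0.89  0.52  1.27  2.03 -0.59  1.03 -2.49]
-1.5707963267948966 (0.55, -0.085, 0.28) [-0.85  0.47  1.27  1.74 -0.47  1.28 -2.63]
```

```bash
python3 - <<'E'
from h import *
ctrl.command_gripper(.62,40)
p=ctrl.observe()["eef_pos"]; ctrl.servo_line([p[0],p[1],.40],velocity=.3)
ctrl.movep([.6387,-.0515,.36],down()); st()
np.save("s1.npy",ctrl.read_camera("scene")); 
print(ctrl.servo_line([.6387,-.0515,.196],velocity=.12,threshold=6)); st()
a=ctrl.read_camera("scene"); b=ctrl.read_camera("top")
def c(im,x0,y0,w,h,k): return cv2.resize(im[y0:y0+h,x0:x0+w],(w*k,h*k),interpolation=cv2.INTER_CUBIC)
save("pre.png",np.hstack([c(a,200,150,90,110,5),c(np.load("top0.npy"),275,200,60,45,5).repeat(1,0)[:0].reshape(0,300,3) if 0 else cv2.copyMakeBorder(c(np.load("top0.npy"),265,195,70,50,5),0,300,0,0,cv2.BORDER_CONSTANT)]))
E
```

```text
3.7 [ 0.6387 -0.0533  0.3599] [0.1 0.5 0.2] gap 0.624
False
5.27 [ 0.6393 -0.0515  0.197 ] [0.2 0.  0.9] gap 0.618
```

View pics/pre.png

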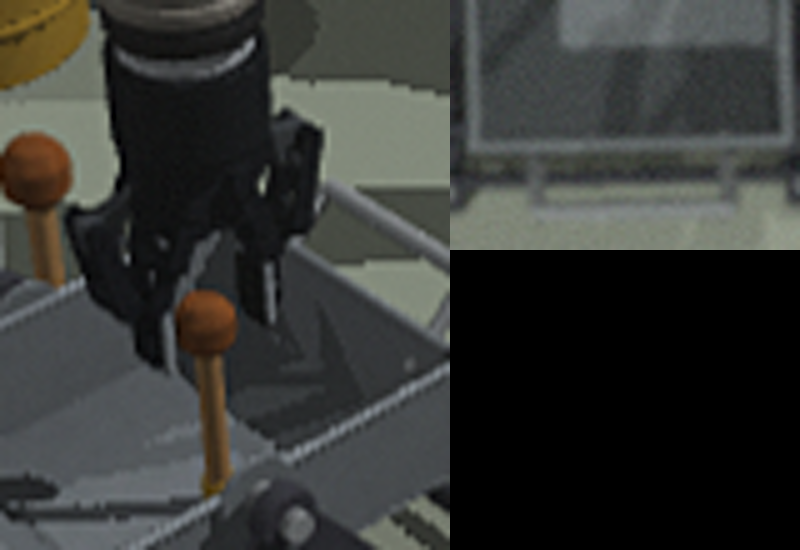

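```bash
python3 - <<'E'
from h import *
print(proj("scene",[[.6393,-.0515,.197],[.6393,-.0515,.178],[.6393,-.0515,.186],[.6393+.026,-.0515,.186],[.6393-.026,-.0515,.186],[.6393,-.0415,.186]]).round(1))
for z in(.178,.186): print(onz("scene",(242.3,218.7),z))
print("foot",onz("scene",(200+213/5-.4,150+490/5-.4),.075),proj("scene",[[.6387,-.0515,.075]]))
print("knob s",onz("scene",(241.4,212.9),.194),"t",onz("top",(289.4,184.4),.194))
for uv in((265+(535-450)/5-.4,195+208/5-.4),(265+(732-450)/5-.4,195+207/5-.4)): print("handle",uv,onz("top",uv,.16))
for uv in((265+(472-450)/5-.4,195+147/5-.4),(265+(785-450)/5-.4,195+142/5-.4)): print("rearrim",uv,onz("top",uv,.15))
E
```

```text
[[241.5 212.3]
 [242.1 218.4]
 [241.8 215.8]
 [233.5 220.3]
 [250.  211.5]
 [244.4 217.6]]
[ 0.63968564 -0.05004526  0.178     ]
[ 0.64574256 -0.04153295  0.186     ]
foot [ 0.63950616 -0.06223644  0.075     ] [[244.99730016 249.42215838]]
knob s [ 0.63878487 -0.05294092  0.194     ] t [ 0.63809754 -0.05097995  0.194     ]
handle (281.6, 236.2) [ 0.48719811 -0.02369574  0.16      ]
handle (321.0, 236.0) [ 0.48459279 -0.14136463  0.16      ]
rearrim (269.0, 224.0) [0.52500412 0.01339618 0.15      ]
rearrim (331.6, 223.0) [ 0.52283252 -0.17533953  0.15      ]
```

```bash
python3 - <<'E'
from h import *
ctrl.command_gripper(0.,40); st()
print(ctrl.servo_line([.6393,-.0515,.215],velocity=.08)); st()
ctrl.servo_line([.6393,-.0515,.33],velocity=.2)
ctrl.servo_line([.4515,.305,.33],velocity=.25)
ctrl.servo_line([.4515,.305,.212],velocity=.2); ctrl.dwell(.3); o=st()
a=ctrl.read_camera("scene"); b=ctrl.read_camera("top"); np.save("s2.npy",a);np.save("t2.npy",b)
x=o["eef_pos"]; f=x-[0,0,.119]; print(proj("scene",[x,f,x-[0,0,.119-.02]]).round(1))
def c(im,x0,y0,w,h,k): return cv2.resize(im[y0:y0+h,x0:x0+w],(w*k,h*k),interpolation=cv2.INTER_CUBIC)
save("hold.png",np.hstack([c(a,375,225,50,95,6),c(b,150,215,80,95,6)]))
E
```

```text
5.7 [ 0.6391 -0.0515  0.1966] [-0.   1.3  2.1] gap 0.339
False
6.09 [ 0.6397 -0.0514  0.2158] [ 0.2  0.6 -0.6] gap 0.339
9.62 [0.452  0.3053 0.2129] [ 0.4  0.7 -0.5] gap 0.338
[[409.4 241.6]
 [402.2 280.4]
 [403.3 274.2]]
```

View pics/hold.png

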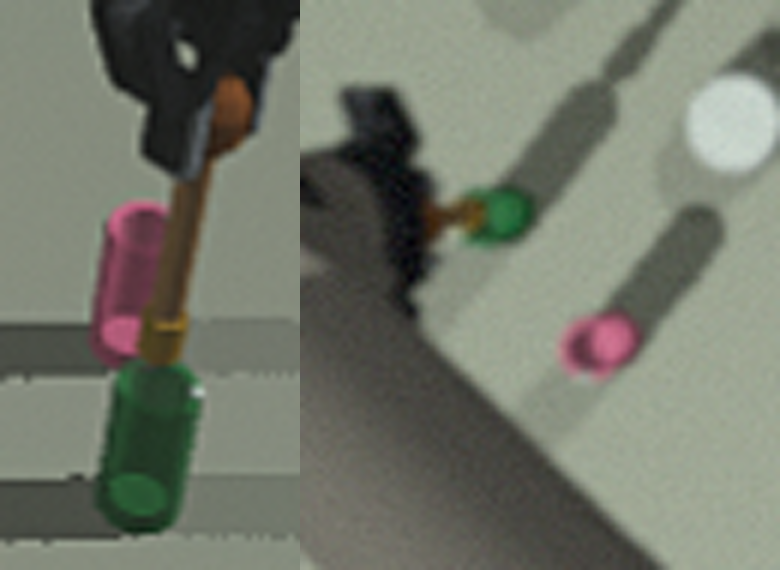

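```bash
python3 - <<'E'
from h import *
z=.0939
print("scene foot",onz("scene",(401.4,283.25),z),"mouth",onz("scene",(401.25,289.25),.07),onz("scene",(397.55,307.05),.006))
print("top foot",onz("top",(177.9,250.1),z),"mouth",onz("top",(180.35,250.4),.07),onz("top",(184.25,250.25),.006))
# refine with masks
def comp(im,lo,hi,b):
    m=cv2.inRange(cv2.cvtColor(im,cv2.COLOR_RGB2HSV),lo,hi);x0,y0,x1,y1=b;k=np.zeros_like(m);k[y0:y1,x0:x1]=m[y0:y1,x0:x1];return k
for n in("scene","top"):
    im=np.load(n[0]+"2.npy"); b=(390,270,412,292) if n=="scene" else (168,244,186,258)
    k=comp(im,(12,130,70),(32,255,255),b); print(n)
    for r in range(b[1],b[3]):
        c=np.nonzero(k[r])[0]
        if len(c): print(r,c.min(),c.max(),end="; ")
    k=comp(im,(50,90,20),(88,255,255),(385,280,420,320) if n=="scene" else (170,240,200,265)); ys,xs=np.nonzero(k); print("green",xs.min(),xs.max(),ys.min(),ys.max())
E
```

```text
scene foot [0.46096982 0.30969727 0.0939    ] mouth [0.45578712 0.30917832 0.07      ] [0.4546427  0.30736905 0.006     ]
top foot [0.4520629 0.3052496 0.0939   ] mouth [0.45037983 0.30311433 0.07      ] [0.44908526 0.30506531 0.006     ]
scene
273 405 405; 277 399 405; 278 399 405; 279 400 405; 280 399 405; 281 399 404; 282 398 404; 283 399 404; 284 399 404; green 391 407 286 313
top
249 177 179; 250 173 179; 251 177 179; 252 178 179; green 178 188 247 255
```

```bash
python3 - <<'E'
from h import *
ctrl.servo_line([.4495,.3045,.20],velocity=.06); st()
print(ctrl.servo_line([.4495,.3045,.165],velocity=.04,threshold=2.0)); st()
np.save("s3.npy",ctrl.read_camera("scene")); np.save("t3.npy",ctrl.read_camera("top"))
E
```

```text
10.07 [0.449  0.3041 0.1992] [ 0.9  0.1 -0.5] gap 0.337
False
11.09 [0.4496 0.3047 0.1653] [-0.4  0.  -0.2] gap 0.34
```

```bash
python3 - <<'E'
from h import *
print(ctrl.servo_line([.4495,.3045,.115],velocity=.035,threshold=1.5)); st()
a=ctrl.read_camera("scene"); b=ctrl.read_camera("top")
def c(im,x0,y0,w,h,k): return cv2.resize(im[y0:y0+h,x0:x0+w],(w*k,h*k),interpolation=cv2.INTER_CUBIC)
save("in.png",np.hstack([c(a,375,225,50,95,6),c(b,150,215,80,95,6)]))
E
```

```text
True
12.19 [0.4494 0.3047 0.1275] [-0.5  0.3  4.6] gap 0.339
```

View pics/in.png

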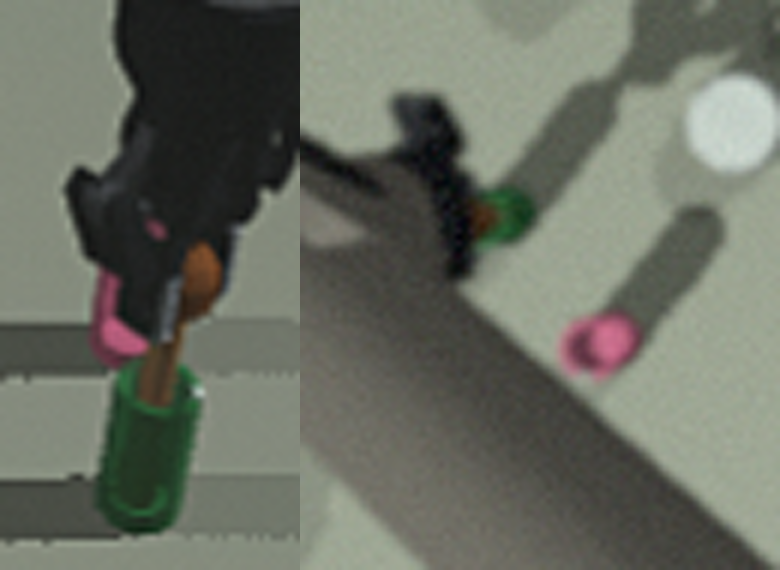

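The foot is in the green bottle and resting on its floor (TCP 0.1275, expected 0.125). I'll release, retreat, and pre-position over the handle.

```bash
python3 - <<'E'
from h import *
ctrl.command_gripper(.65,40); st()
ctrl.servo_line([.4495,.3045,.19],velocity=.12)
ctrl.servo_line([.4495,.3045,.26],velocity=.25)
ctrl.servo_line([.486,-.0825,.26],velocity=.3); ctrl.command_gripper(.38,60); st()
a=ctrl.read_camera("scene"); b=ctrl.read_camera("top"); np.save("s4.npy",a);np.save("t4.npy",b)
def c(im,x0,y0,w,h,k): return cv2.resize(im[y0:y0+h,x0:x0+w],(w*k,h*k),interpolation=cv2.INTER_CUBIC)
save("rel.png",np.hstack([c(a,220,140,90,110,4),c(a,375,225,50,110,4),c(b,150,210,60,110,4)]))
E
```

```text
12.67 [0.4486 0.3035 0.1266] [ 0.1  0.3 -0.7] gap 0.65
15.57 [ 0.486  -0.082   0.2601] [ 0.3 -0.2 -0.6] gap 0.377
```

View pics/rel.png

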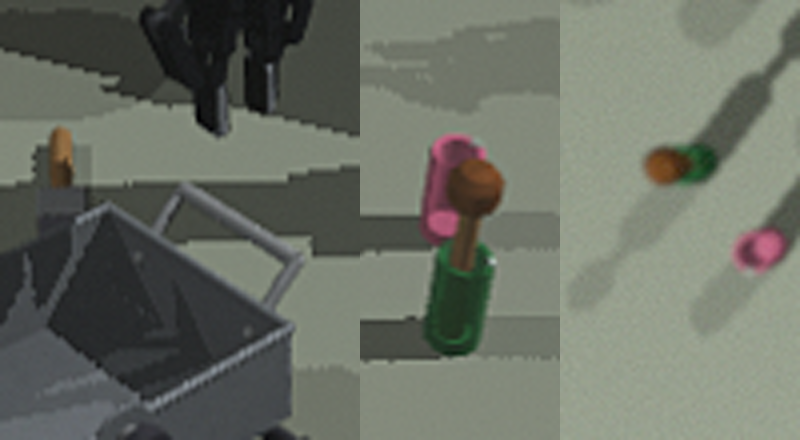

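The dowel stands upright in the green bottle, with the knob above the mouth. The bar is visible in the scene view, midpoint (280,195.6). Next I descend on the bar and grip it.

```bash
python3 - <<'E'
from h import *
print(proj("scene",[[.486,-.0825,.16]]),onz("scene",(280,195.4),.16))
hit=ctrl.servo_line([.486,-.0825,.158],velocity=.08,threshold=4); print(hit); st()
if not hit:
    ctrl.command_gripper(0.,60); ctrl.dwell(.2); st()
E
```

```text
[[279.6191498  194.71465338]] [ 0.48743407 -0.07937062  0.16      ]
False
17.09 [ 0.4865 -0.0825  0.1585] [0.4 1.2 0.5] gap 0.381
17.62 [ 0.4866 -0.0826  0.1586] [-0.2 -0.3  2.9] gap 0.119
```

```bash
cat >> h.py <<'E'
H0=np.array([.4866,-.0826,.1586])
ex=np.array([np.cos(YAW),np.sin(YAW),0]); ey=np.array([-np.sin(YAW),np.cos(YAW),0]); ez=np.array([0,0,1.])
PV=H0+.18*ex-.02*ez
def rot(th,x,y,z): return PV+ex*(x*np.cos(th)+z*np.sin(th))+ey*y+ez*(-x*np.sin(th)+z*np.cos(th))
def handle(th): return rot(th,-.18,0,.02)
def tilt(p): 
    d=p-PV; return np.arctan2(d[2],-(d@ex))-np.arctan2(.02,.18)
def clipangle(n,uv,y=-.131):
    # ray onto the quadrant's plane at lateral offset y
    o,v=ray(n,uv); p=o+v*((y-(o-PV)@ey)/(v@ey)); d=p-PV; return np.arctan2(d@ex,d[2]),np.hypot(d@ex,d[2])
E
python3 - <<'E'
from h import *
c,r=tri((167.8,186.2),(347,144.7)); d=c-PV; print("tri",d@ex,d@ey,d[2],np.arctan2(d@ex,d[2]))
for y in(-.12,-.125,-.131,-.139): print(y,"scene",clipangle("scene",(167.8,186.2),y))
for th in(.55,.6,.65,.7,.75): print(th,proj("top",[rot(th,0,y,r) for y in(-.128,) for r in(.125,.137)]).round(1).tolist(),proj("scene",[rot(th,0,-.128,r) for r in(.125,.137)]).round(1).tolist())
for th in np.linspace(.06,.5,8):
    ctrl.servo_line(handle(th),velocity=.12)
o=st(); print(tilt(o["eef_pos"]))
E
```

```text
tri 0.07588135952531619 -0.12959395534360288 0.10292013906784181 0.6353129961772243
-0.12 scene (np.float64(0.6274283021466721), np.float64(0.13444110768718764))
-0.125 scene (np.float64(0.6289676537119866), np.float64(0.13026613064795717))
-0.131 scene (np.float64(0.6309503247165683), np.float64(0.125256595534869))
-0.139 scene (np.float64(0.6338544603933638), np.float64(0.11857805681027007))
0.55 [[346.4, 148.5], [346.9, 145.6]] [[171.1, 183.6], [168.2, 181.1]]
0.6 [[346.2, 146.9], [346.7, 143.8]] [[169.5, 185.5], [166.4, 183.2]]
0.65 [[346.0, 145.4], [346.4, 142.2]] [[167.9, 187.5], [164.7, 185.4]]
0.7 [[345.8, 144.0], [346.2, 140.7]] [[166.5, 189.5], [163.1, 187.7]]
0.75 [[345.6, 142.7], [345.9, 139.2]] [[165.1, 191.6], [161.6, 190.0]]
19.62 [ 0.5165 -0.0828  0.2423] [-6.1  2.2 -1.9] gap 0.12
0.4937887592476423
```

```bash
python3 - <<'E'
from h import *
for th in (.565,.63): ctrl.servo_line(handle(th),velocity=.08)
ctrl.dwell(.2); o=st(); print(tilt(o["eef_pos"]))
a=np.mean([ctrl.read_camera("scene") for _ in range(3)],0).astype(np.uint8); b=np.mean([ctrl.read_camera("top") for _ in range(3)],0).astype(np.uint8); np.save("s5.npy",a);np.save("t5.npy",b)
def c(im,x0,y0,w,h,k): return cv2.resize(im[y0:y0+h,x0:x0+w],(w*k,h*k),interpolation=cv2.INTER_CUBIC)
save("tilt.png",np.hstack([c(a,150,165,45,60,9),c(b,330,130,40,60,9)]))
for n in("scene","top"): print(proj(n,[rot(.63,0,-.139,.125),rot(.63,0,-.139,.06)]).round(1))
E
```

```text
20.43 [ 0.5305 -0.0829  0.2611] [-10.1   1.6   4.1] gap 0.116
0.6220477909083799
[[166.2 184.9]
 [182.5 196.1]]
[[350.  146. ]
 [347.7 162.4]]
```

View pics/tilt.png

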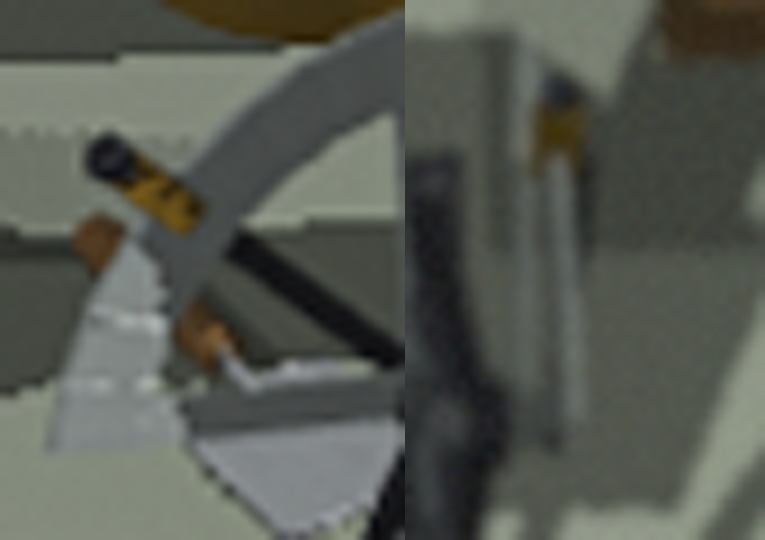

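```bash
python3 - <<'E'
from h import *
a=np.load("s5.npy"); g=a.mean(2); hsv=cv2.cvtColor(a,cv2.COLOR_RGB2HSV)
pts=[]
for x in range(178,194):
    lo=int(193+.72*(x-178))-6; col=g[lo:lo+13,x]; w=np.clip(60-col,0,None); 
    y=(w*np.arange(lo,lo+13)).sum()/w.sum(); pts.append((x,y)); 
    A=clipangle("scene",(x,y),-.139); print((x,round(y,2)),np.round(A,4),end=" ")
m=cv2.inRange(hsv,(12,130,60),(32,255,255)); m[:, :160]=0; m[:,176:]=0; m[:180]=0; m[196:]=0
N,l,s,c=cv2.connectedComponentsWithStats(m); print("\n",s[1:],c[1:])
i=1+np.argmax(s[1:,4]); 
for y in(-.12,-.128,-.135): print(y,clipangle("scene",c[i],y),"screw",clipangle("scene",(162.1,182.1),y))
b=np.load("t5.npy"); h2=cv2.cvtColor(b,cv2.COLOR_RGB2HSV); m=cv2.inRange(h2,(12,110,40),(32,255,255)); m[:,:338]=0;m[:,356:]=0;m[:135]=0;m[155:]=0
N,l,s,c=cv2.connectedComponentsWithStats(m); print("top clip",s[1:],c[1:])
E
```

```text
(178, np.float64(193.15)) [0.6338 0.0782] (179, np.float64(193.99)) [0.6382 0.0738] (180, np.float64(194.92)) [0.6462 0.0692] (181, np.float64(195.52)) [0.6445 0.0652] (182, np.float64(196.24)) [0.6466 0.061 ] (183, np.float64(197.01)) [0.6507 0.0566] (184, np.float64(197.77)) [0.6555 0.0523] (185, np.float64(198.51)) [0.6602 0.0479] (186, np.float64(199.2)) [0.6632 0.0437] (187, np.float64(199.98)) [0.6722 0.0392] (188, np.float64(200.58)) [0.6718 0.0351] (189, np.float64(201.43)) [0.6893 0.0304] (190, np.float64(202.27)) [0.7133 0.0258] (191, np.float64(202.73)) [0.705  0.0219] (192, np.float64(203.43)) [0.7265 0.0175] (193, np.float64(203.82)) [0.7049 0.0136] 
 [[164 183   8   8  28]
 [160 190   3   5  12]] [[167.71428571 186.89285714]
 [160.83333333 191.58333333]]
-0.12 (np.float64(0.6388553010750093), np.float64(0.1333399105923038)) screw (np.float64(0.6255509550070447), np.float64(0.1560480600794623))
-0.128 (np.float64(0.6420951569906037), np.float64(0.12665508727464952)) screw (np.float64(0.627597932682421), np.float64(0.14955310424429494))
-0.135 (np.float64(0.6452241277497798), np.float64(0.12080707058470203)) screw (np.float64(0.6295406406553239), np.float64(0.14387057544396306))
top clip [[345 142   5   6  23]] [[346.95652174 144.30434783]]
```

```bash
python3 - <<'E'
from h import *
for f in("scene0.npy","s4.npy","s5.npy"):
    a=np.load(f); hsv=cv2.cvtColor(a,cv2.COLOR_RGB2HSV)
    for lo in((12,110,50),(12,150,50)):
        m=cv2.inRange(hsv,lo,(32,255,255)); m[:, :162]=0; m[:,176:]=0; m[:181]=0; m[194:]=0
        N,l,s,c=cv2.connectedComponentsWithStats(m); i=1+np.argmax(s[1:,4]); ys,xs=np.nonzero(l==i); e=cv2.minAreaRect(np.c_[xs,ys].astype(np.float32))
        # dark screw
        g=a.astype(int).max(2); d=((g<75)).astype(np.uint8); d[:,:156]=0;d[:,168]=0;d[:,168:]=0;d[:177]=0;d[188:]=0
        print(f,s[i,4],c[i].round(2),np.round(clipangle("scene",c[i],-.126),4),"rect",np.round(e[0],2),np.round(clipangle("scene",e[0],-.126),4))
a=np.load("s5.npy"); g=a.mean(2)
P=[]
for x in range(178,190):
    lo=int(193+.72*(x-178))-5; col=g[lo:lo+11,x]; k=(np.r_[col[:3],col[-3:]]).mean(); w=np.clip(k-15-col,0,None); P.append((x,(w*np.arange(lo,lo+11)).sum()/w.sum()))
P=np.array(P); k,q=np.polyfit(P[:,0],P[:,1],1); print("slope",k,"res",np.std(P[:,1]-k*P[:,0]-q))
for x in(160,162,164,166,168,170): print(x,np.round(clipangle("scene",(x,k*x+q),-.139),4))
print(np.round(g[176:190,156:172]).astype(int))
E
```

```text
scene0.npy 42 [167.52 186.36] [0.6348 0.1298] rect [167.  186.5] [0.6426 0.1309]
scene0.npy 33 [167.67 186.55] [0.6362 0.1291] rect [167.5 186.5] [0.6373 0.1296]
s4.npy 39 [167.64 186.41] [0.6343 0.1294] rect [167.54 186.28] [0.6334 0.1299]
s4.npy 34 [167.59 186.68] [0.6391 0.1291] rect [167.48 186.36] [0.6353 0.1299]
s5.npy 33 [167.55 186.61] [0.6385 0.1293] rect [167.42 186.44] [0.6372 0.1299]
s5.npy 32 [167.5 186.5] [0.6373 0.1296] rect [167.42 186.44] [0.6372 0.1299]
slope 0.7314318890998163 res 0.050044110450859776
160 [0.6245 0.1493]
162 [0.6254 0.1417]
164 [0.6264 0.134 ]
166 [0.6276 0.1262]
168 [0.6289 0.1184]
170 [0.6304 0.1104]
[[130 130 131 130 130 130 131 130 130 131 131 131 130 130 130 130]
 [131 130 131 130 130 132 131 131 131 130 130 130 129 129 130 130]
 [132 131 133 133 134 135 135 134 131 131 131 130 131 131 131 131]
 [127 135 122 116 135 111 104 132 138 135 134 133 133 133 133 133]
 [113 116 113 102  80  46  42  75 111 121 117 114 125 124 114 123]
 [110 110 115  83  36  23  29  47  62  99 116 111 115 113 109 117]
 [110 111 117  69  30  36  44  37  26  56  89 109 115 112 115 110]
 [110 111 117  69  30  38  37  25  25  36  50  71 103 120 112  90]
 [110 111 114  90  50  22  17  23  37  38  35  50  65  76  81  76]
 [110 111 113 110 105  85  57  36  32  59  69  67  52  36  55  71]
 [110 110 111 112 114 113 108  80  71  76  71  57  37  49  54  53]
 [110 111 111 111 114 116 116 110  89  71  68  61  58  67  55  36]
 [111 111 113 116  98  92 111 119 110  96  75  63  69  69  52  30]
 [112 114 103  82  62  56  69  90 112 115  90  66  67  72  63  54]]
```

```bash
python3 - <<'E'
from h import *
o=ctrl.observe(); p=o["eef_pos"]; dp=handle(.641)-handle(.630)
ctrl.servo_line(handle(.641),velocity=.03); ctrl.dwell(.5); o=st(); print(tilt(p),tilt(o["eef_pos"]))
a=np.mean([ctrl.read_camera("scene") for _ in range(4)],0).astype(np.uint8); b=ctrl.read_camera("top"); np.save("s6.npy",a)
g=a.mean(2);P=[]
for x in range(178,190):
    lo=int(193+.72*(x-178))-5; col=g[lo:lo+11,x]; k=(np.r_[col[:3],col[-3:]]).mean(); w=np.clip(k-15-col,0,None); P.append((x,(w*np.arange(lo,lo+11)).sum()/w.sum()))
P=np.array(P); k,q=np.polyfit(P[:,0],P[:,1],1)
for x in(162,165,168): print(x,np.round(clipangle("scene",(x,k*x+q),-.139),4))
m=cv2.inRange(cv2.cvtColor(a,cv2.COLOR_RGB2HSV),(12,110,50),(32,255,255)); m[:, :162]=0; m[:,176:]=0; m[:181]=0; m[194:]=0
N,l,s,c=cv2.connectedComponentsWithStats(m); i=1+np.argmax(s[1:,4]); print(c[i],clipangle("scene",c[i],-.126))
save("final.png",cv2.resize(np.hstack([a[150:345,140:430],b[100:295,150:380]]),None,fx=1.5,fy=1.5))
E
```

```text
21.48 [ 0.5316 -0.0828  0.2624] [-10.1   1.7   4.1] gap 0.117
0.6219971928834328 0.6317303994030703
162 [0.6312 0.1409]
165 [0.633  0.1294]
168 [0.6352 0.1177]
[167.625  186.5625] (np.float64(0.6369224102615826), np.float64(0.1291771317659935))
```

View pics/final.png

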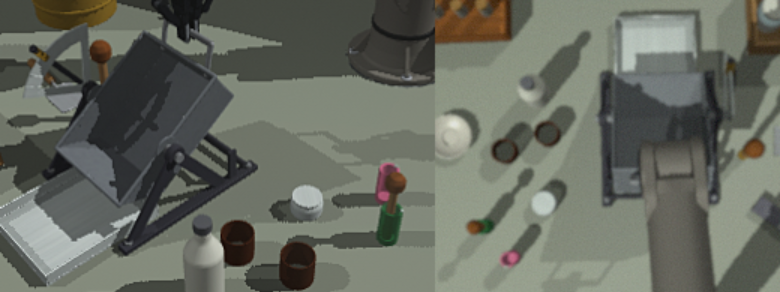

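The pointer (0.633) and clip (0.637) agree to about 0.004 rad. The dowel stands in the green bottle at scene (390,210) of this crop, and the other items are where they were. One small nudge, then I hand the job in.

```bash
python3 - <<'E'
from h import *
ctrl.servo_line(handle(.644),velocity=.02); ctrl.dwell(.6); o=st(); print(tilt(o["eef_pos"]),abs(o["dq"]).max())
ctrl.sign_off()
E
```

```text
22.57 [ 0.5319 -0.0829  0.2627] [-9.2  2.8  3.3] gap 0.116
0.6337750441367058 0.0011996898582818316
the job is handed in; nothing more can be done
```

The job is handed in at 22.6 s of the 54 s allowed. The dowel stands in the green bottle, and the arm is still holding the bin by its rear handle with the pointer on the index clip.

- **Dowel:** With the bin level, I gripped it by the knob and lowered it foot first. It stopped on contact at about 5 N, with the tool at 0.1275 m where 0.125 m was expected for the foot on the bottle's floor. I then let go, and it stood upright in the bottle in the later pictures.
- **Bin angle:** Before a last small nudge forward, the camera put the pointer at about 0.633 rad and the clip at about 0.637 rad. The arm's own position gave a tilt of about 0.632 rad then and 0.634 rad at the end. I did not re-measure the pointer by camera after the nudge.
- **Holding:** The arm was steady at hand-in, and the wrist force read about 10 N, mostly sideways. That suggests my estimate of the pivot is slightly off.
- **Disagreement between cameras:** The scene camera placed things near the bottle about 5 mm from where the top camera did. I used relative offsets there, and the foot entered without touching the rim.
- **Other items:** In the last overview the clip and the other things in view looked to be where they started; I did not measure each of them.

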